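# Infrared spot check of the butter in the chilled pan well

### The arm

A 6-joint arm with a two-finger parallel gripper is mounted at the origin on the work surface. World frame = base frame: x ahead of the robot, y to its left, z up, the work surface at z = 0. Lengths are in m, angles in rad, forces in N, time in s.
With the tool pointing down it reaches from about 0.35 to 0.775 m from the base axis. Payload 5.5 kg.
Tool frame: the origin (TCP) lies between the finger pads; the fingertips stand 19 mm ahead of it and the grasp point (between the pads) is the TCP; z points along the fingers, x is the direction in which the jaws open and shut, and the axes are right-handed (so a half turn about z gives the same grasp; the last joint's range is limited). The gripper opens to 85 mm and grips with 20 to 120 N. Pads are 22 mm wide; open, the fingers measure 114 mm over their backs; the gripper's body (76 mm by 85 mm) begins 54 mm behind the grasp point. The pads swing forward as they close: fully open they stand 13 mm farther back than shut.
Start: joints at [0.961, 0.313, 0.046, 1.304, 0, 1.431], TCP at [0.26, 0.513, 0.25] pointing down, gripper open.
Joint ranges: [-2.76, 2.76], [-0.86, 1.69], [-1.03, 1.26], [-2.2, 2.34], [-1.47, 1.5], [-3.14, 3.14]. Speed limits (rad/s): [2.57, 2.57, 3.14, 3.14, 3.14, 3.14].

### API

Orientations are given as a unit quaternion [w, x, y, z].
In Python, from workcell import env gives the robot as it stands. The module is installed in compiled form; this text tells all that it offers.
- The arm moves only by the tool carry_out, never from a script. Its argument "steps" is a list of rows, each a list of 7 numbers: the gripper command: -1 is shut, 1 is fully open, values between are in proportion, then the shift along the tool's x, y, z in m, then the turn, a rotation vector about the tool's x, y, z in rad. A call has 1 to 20 rows; each row shifts and turns the commanded pose from where the row before left it, along the tool's axes as they then stand; what a row does not reach is not made up. A row lasts 1/8 s, in which the tool goes at most 62.5 mm and 10.7 degrees, less where a joint would pass 70% of its speed; a pose out of reach is approached as far as the arm can. A call with a gripper value outside its range is refused whole. The fingers move at their own pace and stop on an object; "grip_force" is the grip in N (left out, the last holds). Time passes only in rows, so rows that do not move let the fingers close. It gives the time, the measured TCP pose, the force and the opening at its end, in the units of the state.
- env.get_state(): the state, without advancing time (a new reading comes with each control period).
- env.read_camera(name): name is "scene" or "top" or "wrist"; returns a dict with "color" (384x512x3 uint8, red, green, blue), "K" (3x3 intrinsics, pixels), "dist" ([k1, k2, p1, p2, k3] as OpenCV has them; the pictures are not rectified), "R" (3x3) and "t" (3): a world point X has camera coordinates R X + t. Camera axes: x right, y down, z forward; pixel columns grow to the right and rows downward; lengths in m; the calibration is good to about 2 mm. A picture is of the moment at which its call begins. There is no depth.
- env.hand_in(): hands the job in, once; it reports no verdict.
The state is a dict: "clock": time; "joint_pos": joint angles; "qvel": joint speeds; "tau": joint torques, N m; "tcp_pos": TCP position; "orientation": TCP orientation; "wrist_force": force on the tool from outside, world axes, zero at the start; "ft_torque": the same for the moment, N m; "finger_gap": finger opening in m.
Only numpy, scipy, OpenCV 4.12 (cv2) and the standard library are available. Lean on these libraries where they do the work, as an engineer would, in place of code of your own. Each camera call takes 0.05 s, during which the arm holds its last target. There are 200 camera calls.

### The job

Check the temperature of the butter block: first slide the clear cover above it fully open and leave the other cover shut, then lift the infrared thermometer out of its holder and carry it over the jar and the well without knocking anything. Finish holding it still and upright in the gripper, lens pointing straight down about 3 cm above the middle of the butter's top, with the thermometer touching neither the butter, its pan nor the well.

Things in the scene. Friction and masses are not known exactly. Their poses are not given: they have to be found in the camera images.
- well: Insulated steel pan well, fixed, 240 (x) x 560 (y) mm. Origin under its centre on the table; x away from the robot, y to the left. Four pans hang in a row along y, at -188, -80, +80, +188 mm, any pan in any place. Above them two clear covers slide on two tracks, one over the other. Track rails on the long sides are 162 mm high, end stop bars (y = +-262 to 280 mm) 160 mm.
- cover_left (a joint): Left cover, m: 0 = shut over the left (+y) half of the well, grows as it slides along the well's -y, 0.21 = fully open against its stop (it then lies over the right half). Clear sheet 196 x 260 x 5 mm, top face 157 mm above the table, slides with about 1.5 N friction plus 6 N per m/s. At the start 0 to 0.012.
- cover_left_pull (a point): Centre of the top edge of the left cover's pull, 190 mm above the table: an upright aluminium strip 100 mm long (well's x), 12 mm thick (well's y), standing along the cover's outer (+y) end, 33 mm above the sheet; moves with the cover. Its axes are those of the well.
- cover_right (a joint): Right cover, on the lower track, m: 0 = shut over the right (-y) half, grows as it slides along the well's +y, 0.21 = fully open (under the left cover). Same sheet, top face 144 mm above the table, same friction. At the start 0 to 0.012.
- cover_right_pull (a point): Centre of the top edge of the right cover's pull, also 190 mm above the table: same strip, along that cover's outer (-y) end, 46 mm above the sheet. A pull can be pinched across its 12 mm from above with the fingertips kept above the end stop bars and sheets (175 mm above the table or more).
- butter_pan: Steel pan 176 x 108 mm over its flange, inside 154 x 86 mm, 63 mm deep, fixed in the well, holding one single pale butter block 100 (x) x 65 (y) x 40 mm at its middle. Origin under the centre of the pan, 67 mm above the table; axes as the well's. Flange top 133 mm above the table.
- butter_top (a point): Centre of the butter block's top face, 110 mm above the table; axes as the well's.
- egg_pan: The same pan with six eggs. Origin under its centre.
- lemon_pan: The same pan with three lemons. Origin under its centre.
- yeast_pan: The same pan with six small paper-wrapped yeast cubes (32 mm). Origin under its centre.
- thermometer: Stick-shaped infrared thermometer, loose, about 0.14 kg. Origin at the centre of the lens at its lower end, z along the stick up to its top end at 145 mm. Round nose 23 mm across from 0 to 25 mm; above it a straight flat-sided grey body 26 mm thick (its x) and 40 mm wide (its y) from 25 to 145 mm. Display on its -x face. It stands upright, lens down, in the holder.
- holder: Fixed black block 75 (x) x 95 (y) x 55 mm on a plate 95 x 115 x 6 mm with a pocket 30 x 44 mm from the top, floor 10 mm above the table, about 2 mm of play round the thermometer, which stands square in it and comes out straight up. Origin under its centre.
- flour_jar: Closed clear glass jar with a steel lid, 84 mm across, 150 mm high, loose, standing at the right end of the well on the way from the holder. Origin under its centre. Leave it.
- loaf_tin: Empty aluminium loaf tin 225 x 110 x 75 mm, loose, behind the holder and jar. Origin under its centre. Leave it.
- loaf_tin_far: The same tin behind the well. Leave it.
- scraper: Bench scraper, steel blade 100 x 150 mm with a wooden handle, lying near the robot, 24 mm high. Leave it.
- measuring_cup: Plastic measuring cup, 60 mm across, 55 mm high. Leave it.
- jar_lid: Ring of a screw lid, 82 mm across, 14 mm high. Leave it.
- timer: Round kitchen timer, 68 mm across, 53 mm high. Leave it.
Things that resemble listed ones, but are neither listed nor needed, are in the scene too. What is shaped like the thermometer but orange is not meant.

How it is judged:
By the outcome, as a careful person would: the job done as asked, in the order asked, and still so for the second after the job is handed in, while the arm keeps its last pose, push and grip.
It also fails if it takes over 64 s, if anything falls off the work surface, if the arm or the gripper's body presses on something with over 40 N, if the wrist force passes 120 N, or if a joint passes its speed limit or range.

## Working session

There is one attempt and no reset: what is moved stays moved. The work goes in short steps, Python scripts to look and compute and a tool call to move; the robot and the scene stay as the last step left them, time stands still between calls to the robot, and variables do not carry over. Pictures are saved under pics/ and viewed, about 8 in all and at most 12, crops included, and the job is handed in when it is done.

Besides the shell and the picture viewer there is one more tool, called after "Request:" as a command line: name --pt "numbers of a row" for each row, then --argument value for the rest. carry_out: Moves the arm, as the interface text tells. Its arguments: {"type":"object","properties":{"steps":{"type":"array","items":{"type":"array","items":{"type":"number"}}},"grip_force":{"type":"number"}},"required":["steps"]}

```bash
mkdir -p pics; cat > h.py <<'E'
import numpy as np,cv2
from workcell import env
def save(n,f):
    c=env.read_camera(n); cv2.imwrite(f,c["color"][...,::-1]); np.savez(f+".npz",**c); return c
def load(f): return dict(np.load(f+".npz"))
def ray(c,u,v):
    p=cv2.undistortPoints(np.array([[[u,v]]],float),c["K"],c["dist"])[0,0]
    d=c["R"].T@np.array([p[0],p[1],1]); o=-c["R"].T@c["t"]; return o,d/np.linalg.norm(d)
def plane(c,u,v,z):
    o,d=ray(c,u,v); return o+d*(z-o[2])/d[2]
def proj(c,X):
    return cv2.projectPoints(np.atleast_2d(np.array(X,float)),cv2.Rodrigues(c["R"])[0],c["t"],c["K"],c["dist"])[0][:,0]
E
python3 - <<'E'
from h import *
a=save("scene","pics/s0.png");b=save("top","pics/t0.png")
for c in(a,b): print(-c["R"].T@c["t"],c["R"][2],c["K"][0,0])
print(env.get_state())
for n in("s0","t0"):
    im=cv2.imread(f"pics/{n}.png"); cv2.imwrite(f"pics/{n}b.png",cv2.resize(im,(800,600),interpolation=cv2.INTER_CUBIC))
E
```

```text
[1.50011483 0.84054577 1.01699033] [-0.6344281  -0.53482059 -0.55809311] 490.42837346593865
[ 0.32708627 -0.0157339   1.30079682] [ 0.16579082  0.00423033 -0.98615187] 405.6210083404809
{'clock': 0.1, 'joint_pos': array([ 9.61396615e-01,  3.13942892e-01,  4.50569534e-02,  1.30362872e+00,
       -1.85561348e-05,  1.43118642e+00]), 'qvel': array([ 0.00046276, -0.00127564,  0.00221613, -0.00022443,  0.00020614,
        0.00056074]), 'tau': array([ 2.87400617e-03, -4.81727099e+01,  2.99243277e+01,  1.27425621e-02,
       -1.40257071e-04, -1.05057271e-05]), 'tcp_pos': array([0.26005808, 0.51232163, 0.24947346]), 'orientation': array([ 3.51682026e-04,  8.52261046e-01,  5.23116020e-01, -7.83948813e-04]), 'wrist_force': array([-0.07752418,  0.66848606,  0.16736451]), 'ft_torque': array([ 0.01365873, -0.03362472,  0.00475679]), 'finger_gap': 0.08491197199002108}
```

View pics/s0b.png

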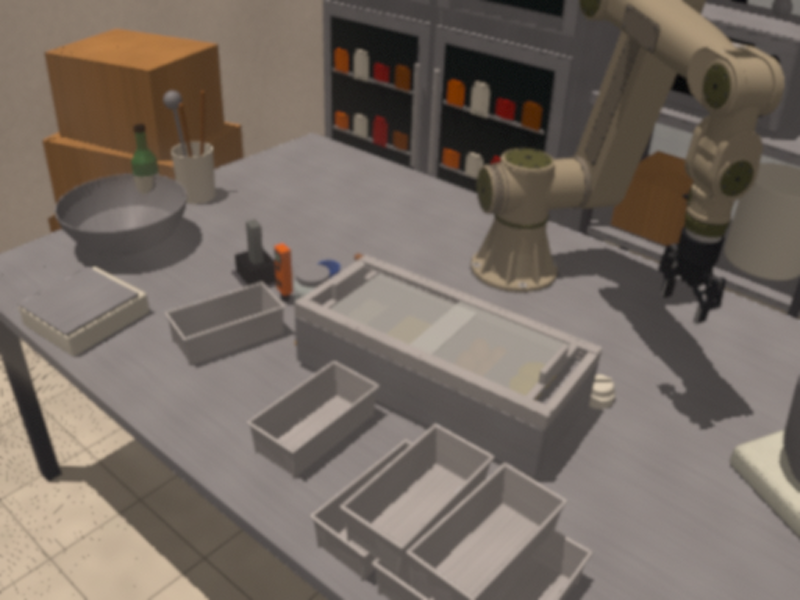

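View pics/t0b.png

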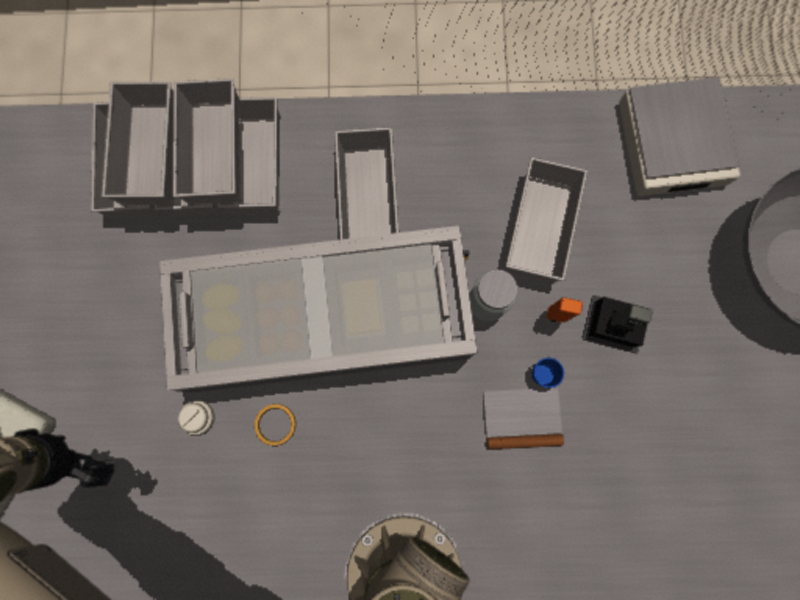

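The top view shows the butter as the single pale block third from the left (360,305), so it sits at well y=-80 and needs the right cover. That cover's pull is at about (443,285). Thermometer candidates are the grey stick in the black holder (top 640,313; scene 254,240) and the orange lookalike (565,310). I choose the grey one and will check it in a close crop.

```bash
python3 - <<'E'
import cv2,numpy as np
t=cv2.imread("pics/t0.png");s=cv2.imread("pics/s0.png")
a=cv2.resize(t[140:255,100:310],None,fx=3.8,fy=2.6,interpolation=cv2.INTER_CUBIC)[:, :800]
a=cv2.resize(t[140:255,98:310],(800,434),interpolation=cv2.INTER_CUBIC)
b=cv2.resize(t[180:230,340:425],(442,260),interpolation=cv2.INTER_CUBIC)
c=cv2.resize(s[135:195,145:205],(260,260),interpolation=cv2.INTER_CUBIC)
b=cv2.resize(b,(282,166));c=cv2.resize(c,(166,166))
o=np.zeros((600,800,3),np.uint8);o[:434]=a;o[434:,:282]=b;o[434:,300:466]=c
o=np.clip(o.astype(float)*1.4,0,255).astype(np.uint8)
cv2.imwrite("pics/c1.png",o)
E
```

```text
(no output)
```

View pics/c1.png

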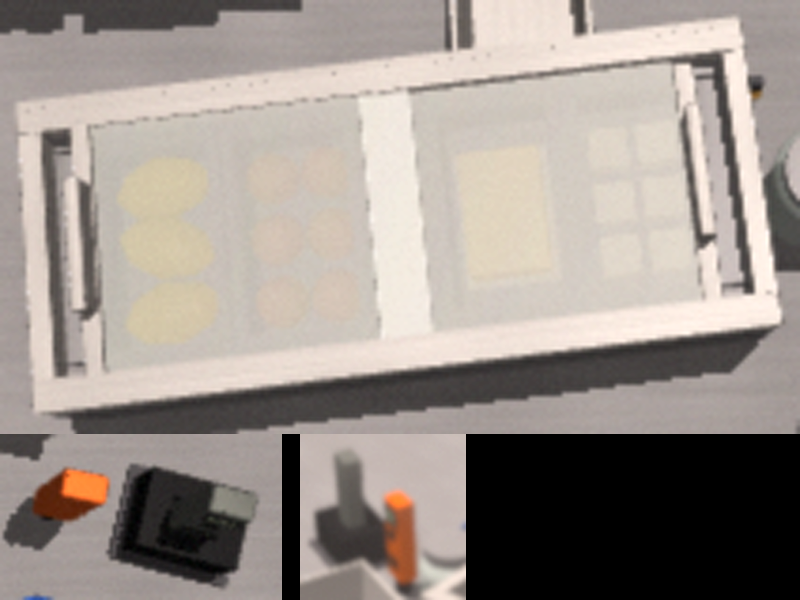

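The crop confirms three things: a single butter block, its right cover's pull from about (688,103) to (710,238), and the grey thermometer standing in the black holder beside the orange decoy. Next come the positions.

```bash
python3 - <<'E'
from h import *
t=load("pics/t0.png"); s=load("pics/s0.png")
raw=lambda x,y:(98+x/3.774-.5,140+y/3.774-.5)
C=[plane(t,*raw(x,y),.162) for x,y in((17,103),(740,18),(781,325),(35,412))]
print(np.round(C,4)); 
for i in range(4): print(np.linalg.norm(C[i]-C[(i+1)%4]))
ctr=np.mean(C,0); d=(C[0]-C[1])+(C[3]-C[2]); yaw=np.arctan2(d[1],d[0])-np.pi/2; print("well",ctr,np.degrees(yaw))
Rw=np.array([[np.cos(yaw),-np.sin(yaw)],[np.sin(yaw),np.cos(yaw)]])
for nm,l in(("Rpull",((684,103),(694,103),(701,238),(714,238))),("Lpull",((64,179),(77,179),(73,310),(88,310)))):
    P=np.array([plane(t,*raw(*p),.19) for p in l]);print(nm,P.mean(0),"well",Rw.T@(P.mean(0)-ctr)[:2],np.round(P[:,:2],4).tolist())
P=np.array([plane(t,*raw(*p),.110) for p in((455,153),(546,146),(553,272),(470,281))]);print("butter",P.mean(0),Rw.T@(P.mean(0)-ctr)[:2])
# orange/grey tops
im=t["color"].astype(int)[180:230,340:425]
hsv=cv2.cvtColor(t["color"],cv2.COLOR_RGB2HSV)[180:230,340:425]
r=np.array([[''.join('%4d'%im[y,x].mean()) for x in range(54,82)] for y in range(10,32)])
print('\n'.join(''.join(q) for q in r))
print(im[22,70],im[5,80],im[22,60])
E
```

```text
[[ 0.5994  0.4357  0.162 ]
 [ 0.6518 -0.1187  0.162 ]
 [ 0.4154 -0.1399  0.162 ]
 [ 0.3651  0.4132  0.162 ]]
0.5568910813209696
0.23734194296628697
0.5553904061282803
0.23544924016137694
well [0.50789935 0.14757199 0.162     ] 5.29458363065577
Rpull [ 0.52884286 -0.08085682  0.19      ] well [-2.24451135e-04 -2.29386796e-01] [[0.5797, -0.0721], [0.5795, -0.0795], [0.4782, -0.0812], [0.478, -0.0907]]
Lpull [0.48551963 0.3774834  0.19      ] well [-0.00106883  0.23099559] [[0.5342, 0.3876], [0.534, 0.3779], [0.4371, 0.3777], [0.4368, 0.3667]]
butter [0.51325187 0.06687034 0.11      ] [-0.00211718 -0.08085125]
 111 111 112 112 110 112 114 112 113 112 113 112 113 112 114 114 114 115 112 111 113 114 112 114 112 114 113 112
 103 107 108 110 111 113 113 115 113 112 113 114 115 114 114 115 114 114 114 114 113 114 113 113 113 113 112 111
  45  55  60  85 104 106 111 111 112 113 113 113 113 113 112 114 112 114 113 111 113 112 113 109 111 113 111 110
  30  28  32  37  45  56  82  89 103 107 107 109 111 114 113 112 112 111 111 112 111 112 110 111 110 110 111 111
  28  29  28  29  27  31  37  35 
[... 1336 characters left out ...]
 24  24  27  25  18  20  25  30  31  33  43  31  20  29  24  26  32  49  81 106 113 111 111 111 110
  20  19  25  23  27  23  17  15   9  12  12  19  25  32  28  29  32  18  19  30  76 107 113 113 112 112 113 113
  14  11  12  13  17  20  23  22  19  18  12  16  24  27  23  31  22  24  22  33  86 108 113 113 112 113 113 113
   8  12  14  12  14  11  11  13  19  18  21  23  24  26  27  25  25  28  26  42 100 113 112 112 113 112 113 111
   8  10   6   8  12  11  13  10  19  13  15  21  26  26  27  26  27  27  29  53 105 114 116 117 114 116 114 114
   6   5   4   6   7  11   7   5   9  11  12  19  26  25  26  25  24  29  31  66 103 112 109 110 110 111 112 111
[98 97 89] [119 113 110] [26 25 24]
```

Request:
carry_out --pt "0 0 0 -0.012 0 0 -0.141" --pt "0 0 0 -0.012 0 0 -0.141" --pt "0 0 0 -0.013 0 0 -0.141" --pt "0 0 0 -0.013 0 0 -0.141" --pt "0 -0.044 0.0152 0 0 0 0" --pt "0 -0.044 0.0152 0 0 0 0" --pt "0 -0.044 0.0152 0 0 0 0" --pt "0 -0.044 0.0152 0 0 0 0" --pt "0 -0.044 0.0152 0 0 0 0" --pt "0 -0.044 0.0152 0 0 0 0" --pt "0 -0.044 0.0152 0 0 0 0" --pt "0 -0.044 0.0152 0 0 0 0" --pt "0 -0.044 0.0152 0 0 0 0" --pt "0 -0.044 0.0152 0 0 0 0" --pt "0 -0.044 0.0152 0 0 0 0" --pt "0 -0.044 0.0152 0 0 0 0" --pt "0 -0.044 0.0152 0 0 0 0" --pt "0 -0.044 0.0152 0 0 0 0" --pt "0 0 0 0 0 0 0" --pt "0 0 0 0 0 0 0"

```text
clock: 2.6
tcp_pos: [0.5296, -0.0802, 0.2997]
orientation: [-0.001, 0.673, 0.739, -0.0]
wrist_force: [0.3, 0.1, 0.6]
finger_gap: 0.0426
```

```bash
cat >> h.py <<'E'
from scipy.spatial.transform import Rotation as Ro
def tool():
    s=env.get_state(); q=s["orientation"]; return s,Ro.from_quat([q[1],q[2],q[3],q[0]]).as_matrix()
def go(X,yaw=None):
    s,R=tool(); print("t",s["clock"],"tcp",np.round(s["tcp_pos"],4),"yaw",round(np.degrees(np.arctan2(R[1,0],R[0,0])),2),"zax",np.round(R[:,2],4),"F",np.round(s["wrist_force"],1),"gap",round(s["finger_gap"],4),"q",np.round(s["joint_pos"],2))
    if X is not None: print("shift tool",np.round(R.T@(np.array(X)-s["tcp_pos"]),4))
    if yaw is not None: print("turn z", round(-(yaw-np.arctan2(R[1,0],R[0,0])),4))
E
python3 - <<'E'
from h import *
go([.529,-.081,.197],np.radians(95.3))
c=save("wrist","pics/w1.png"); print(-c["R"].T@c["t"])
print(proj(c,[[.529,-.081,.19]]))
cv2.imwrite("pics/w1b.png",cv2.resize(c["color"][...,::-1],(800,600)))
E
```

```text
t 2.6 tcp [ 0.5296 -0.0802  0.2997] yaw 95.37 zax [-1.5e-03  9.0e-04 -1.0e+00] F [0.3 0.1 0.6] gap 0.0426 q [-0.3   0.23  0.05  1.4   0.   -0.39]
shift tool [-0.0008 -0.0005  0.1027]
turn z 0.0013
[ 0.46192334 -0.08574156  0.42211791]
[[252.62588634 198.30002811]]
```

View pics/w1b.png

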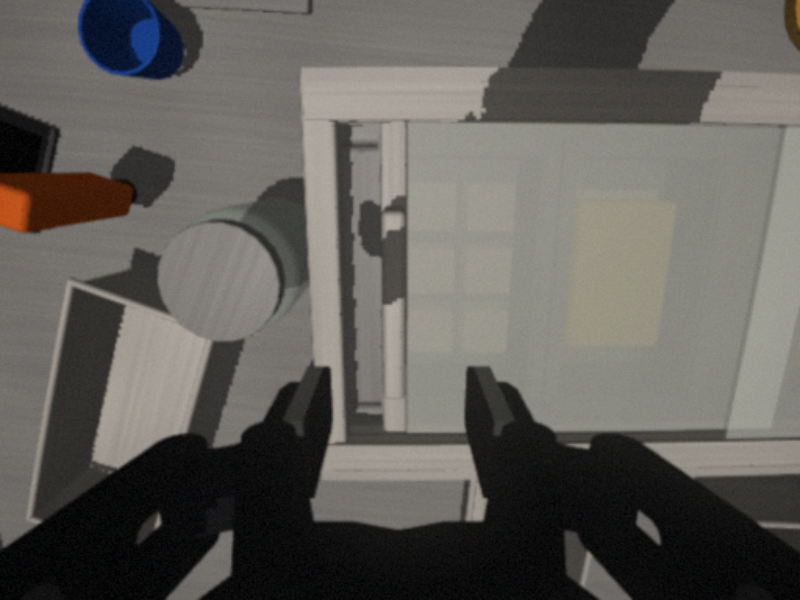

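The wrist view shows the pull's strip at x≈383–403, y≈212–400 (in the 800 px picture). That is within about 3 px of the prediction and centred between the fingers, so I can descend and pinch.

Request:
carry_out --pt "0 -0.0008 -0.0005 0.03 0 0 0" --pt "0 0 0 0.03 0 0 0" --pt "0 0 0 0.022 0 0 0" --pt "0 0 0 0.012 0 0 0" --pt "0 0 0 0.008 0 0 0" --pt "0 0 0 0 0 0 0" --pt "-1 0 0 0 0 0 0" --pt "-1 0 0 0 0 0 0" --pt "-1 0 0 0 0 0 0" --pt "-1 0 0 0 0 0 0" --pt "-1 0 0 0 0 0 0" --grip_force 40

```text
clock: 4.03
tcp_pos: [0.5302, -0.0816, 0.1992]
orientation: [0.001, 0.673, 0.74, 0.0]
wrist_force: [-1.0, -0.5, 5.0]
finger_gap: 0.0104
```

```bash
python3 - <<'E'
from h import *
go(None)
E
```

```text
t 4.025 tcp [ 0.5302 -0.0816  0.1992] yaw 95.39 zax [ 1.7e-03 -6.0e-04 -1.0e+00] F [-1.  -0.5  5. ] gap 0.0104 q [-0.3   0.26 -0.16  1.16 -0.   -0.4 ]
```

Pinched, with the gap at about 10.4 mm. Now slide along tool +x.

Request:
carry_out --pt "-1 0.005 0 0 0 0 0" --pt "-1 0.01 0 0 0 0 0" --pt "-1 0.015 0 0 0 0 0" --pt "-1 0.015 0 0 0 0 0" --pt "-1 0.015 0 0 0 0 0" --pt "-1 0.015 0 0 0 0 0" --pt "-1 0.015 0 0 0 0 0" --pt "-1 0.015 0 0 0 0 0" --pt "-1 0.015 0 0 0 0 0" --pt "-1 0.015 0 0 0 0 0" --pt "-1 0.015 0 0 0 0 0" --pt "-1 0.015 0 0 0 0 0" --pt "-1 0.015 0 0 0 0 0" --pt "-1 0.01 0 0 0 0 0" --pt "-1 0.005 0 0 0 0 0" --pt "-1 0 0 0 0 0 0"

```text
clock: 6.02
tcp_pos: [0.5116, 0.1134, 0.1993]
orientation: [0.0, 0.673, 0.74, 0.001]
wrist_force: [-2.2, 1.1, 7.0]
finger_gap: 0.0105
```

```bash
python3 - <<'E'
from h import *
go(None)
E
```

```text
t 6.025 tcp [0.5116 0.1134 0.1993] yaw 95.44 zax [ 1.3e-03  9.0e-04 -1.0e+00] F [-2.2  1.1  7. ] gap 0.0105 q [ 0.06  0.24 -0.19  1.15  0.   -0.03]
```

Request:
carry_out --pt "-1 0.004 0 0 0 0 0" --pt "-1 0.003 0 0 0 0 0" --pt "-1 0.003 0 0 0 0 0" --pt "-1 0.002 0 0 0 0 0" --pt "-1 0 0 0 0 0 0" --pt "-1 0 0 0 0 0 0"

```text
clock: 6.78
tcp_pos: [0.5113, 0.1167, 0.1992]
orientation: [0.007, 0.675, 0.738, -0.006]
wrist_force: [0.7, -28.3, 6.4]
finger_gap: 0.0106
```

It hits a stop after 199 mm of travel, which fits a joint that started near 0.011. Ease the push, release, rise, and check from above.

Request:
carry_out --pt "-1 -0.004 0 0 0 0 0" --pt "-1 -0.003 0 0 0 0 0" --pt "-1 0 0 0 0 0 0" --pt "0 0 0 0 0 0 0" --pt "0 0 0 0 0 0 0" --pt "0 0 0 0 0 0 0" --pt "0 0 0 -0.02 0 0 0" --pt "0 0 0 -0.03 0 0 0" --pt "0 0 0 -0.04 0 0 0" --pt "0 0 0 -0.04 0 0 0" --pt "0 -0.05 0 -0.01 0 0 0" --pt "0 -0.05 0 0 0 0 0" --pt "0 -0.05 0 0 0 0 0" --pt "0 0 0 0 0 0 0"

```text
clock: 8.52
tcp_pos: [0.5253, -0.0344, 0.3378]
orientation: [-0.0, 0.675, 0.738, -0.0]
wrist_force: [-0.6, 0.3, 0.4]
finger_gap: 0.0429
```

```bash
python3 - <<'E'
from h import *
go(None)
c=save("wrist","pics/w2.png"); t=save("top","pics/t2.png")
yaw=np.radians(5.35); W=np.array([.5079,.1476]);R=np.array([[np.cos(yaw),-np.sin(yaw)],[np.sin(yaw),np.cos(yaw)]])
# predicted pull positions for fully open: x=0, y = -.229-.0?..; print travelled start vs now
a=R.T@(np.array([.5302,-.0816])-W); b=R.T@(np.array([.5113,.1167])-W); print(a,b)
m=np.zeros((600,800,3),np.uint8)
A=cv2.resize(c["color"][...,::-1],(400,300));B=cv2.resize(t["color"][140:255,98:310][...,::-1],(553,300),interpolation=cv2.INTER_CUBIC)
T=cv2.resize(t["color"][180:230,330:430][...,::-1],(400,200),interpolation=cv2.INTER_CUBIC)
m[:300,:400]=A;m[300:,:553]=B;m[:200,400:]=T
cv2.imwrite("pics/c2.png",np.clip(m*1.3,0,255).astype(np.uint8))
E
```

```text
t 8.525 tcp [ 0.5253 -0.0344  0.3378] yaw 95.13 zax [-4.e-04 -2.e-04 -1.e+00] F [-0.6  0.3  0.4] gap 0.0429 q [-0.22  0.21  0.12  1.48 -0.   -0.31]
[ 0.00083236 -0.23028078] [ 0.00050409 -0.0310824 ]
```

View pics/c2.png

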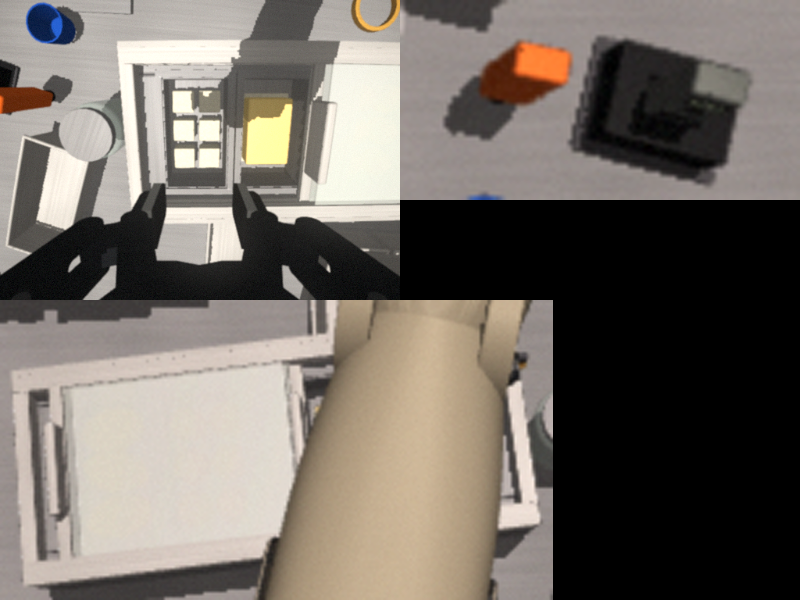

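```bash
python3 - <<'E'
from h import *
a=load("pics/t0.png")["color"];b=load("pics/t2.png")["color"]
g=lambda i,s:cv2.cvtColor(i,cv2.COLOR_RGB2GRAY)[s].astype(np.float32)
for s in (np.s_[165:235,108:122],np.s_[165:245,98:108]):
    print(cv2.phaseCorrelate(g(a,s),g(b,s)))
r=slice(190,215)
print(np.round(g(a,np.s_[r,105:130]).mean(0)),np.round(g(b,np.s_[r,105:130]).mean(0)))
c=load("pics/w2.png")["color"][...,::-1]
m=cv2.resize(c[60:270,140:420],(800,600),interpolation=cv2.INTER_CUBIC)
cv2.imwrite("pics/c3.png",np.clip(m*1.2,0,255).astype(np.uint8))
E
```

```text
((0.5043773092014261, -0.04293555866082244), 0.9935889032151964)
((0.027550940442417016, -0.07349284087201369), 0.9730290967226028)
[151. 154. 152. 150. 142.  96.  64.  62.  79. 106. 123. 146. 156. 149.
 105.  67.  65.  84. 102. 123. 133. 134. 134. 133. 135.] [150. 153. 152. 150. 141.  96.  64.  62.  78. 106. 123. 145. 155. 149.
 105.  68.  64.  84. 102. 123. 133. 138. 152. 159. 160.]
```

View pics/c3.png

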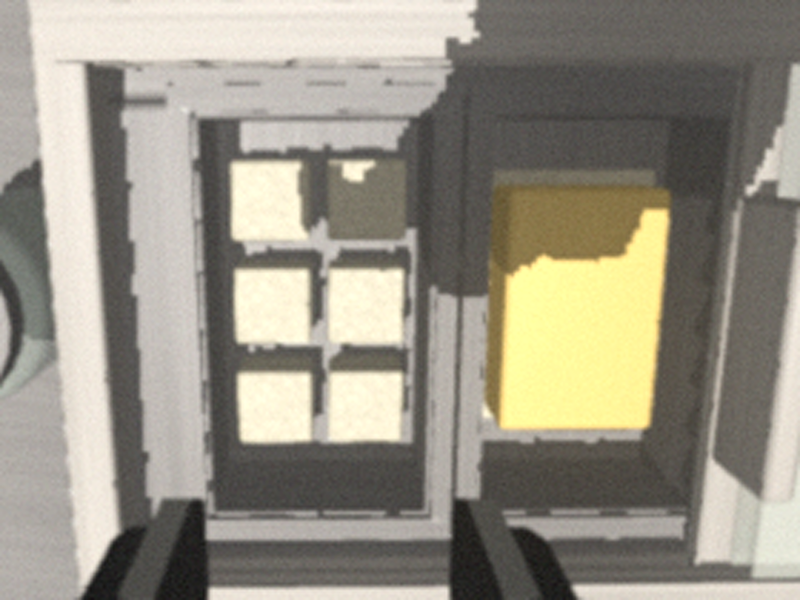

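```bash
python3 - <<'E'
from h import *
c=load("pics/w2.png");t=load("pics/t0.png")
P=np.array([plane(c,140+x/2.857-.5,60+y/2.857-.5,.11) for x,y in((509,187),(670,187),(653,430),(500,430))])
print(P[:,:2],P.mean(0),[np.linalg.norm(P[i]-P[i-1]) for i in range(4)])
yaw=np.radians(5.35); W=np.array([.5079,.1476]);R=np.array([[np.cos(yaw),-np.sin(yaw)],[np.sin(yaw),np.cos(yaw)]])
print("well pred",W+R@[0,-.08])
Q=np.array([plane(t,340+x,180+y,.155) for x,y in((63.5,15),(77,17.7),(76.3,25),(63,22.5))])
print(Q[:,:2],Q.mean(0),[np.linalg.norm(Q[i]-Q[i-1]) for i in range(4)])
d=Q[0]-Q[1]+Q[3]-Q[2];print("therm yaw",np.degrees(np.arctan2(d[1],d[0]))-90)
H=np.array([plane(t,320+x/4.0*1+10-.5,180+y/4-.5,.055) for x,y in((625,38),(740,68),(725,168),(590,135))]) if 0 else None
print("jar",plane(t,317,187,.15),"orange",plane(t,340+86/3.318,180+50/3.318,.155))
go(None)
E
```

```text
[[0.46811846 0.0315882 ]
 [0.46218542 0.09456077]
 [0.56148711 0.10633268]
 [0.56710807 0.04190734]] [0.51472477 0.06859725 0.11      ] [np.float64(0.09952601441640196), np.float64(0.06325144814621414), np.float64(0.09999701816897114), np.float64(0.06467008359835347)]
well pred [0.51535916 0.0679485 ]
[[ 0.49598058 -0.4263086 ]
 [ 0.48723643 -0.46390209]
 [ 0.4663939  -0.46005519]
 [ 0.47449462 -0.42308611]] [ 0.48102638 -0.443338    0.155     ] [np.float64(0.021726265098951824), np.float64(0.038597035520913536), np.float64(0.021194569696133005), np.float64(0.03784619664124214)]
therm yaw -12.730320062986607
jar [ 0.52635153 -0.18214289  0.15      ] orange [ 0.4985268  -0.31955189  0.155     ]
t 8.625 tcp [ 0.5249 -0.0318  0.338 ] yaw 95.33 zax [-6.e-04  7.e-04 -1.e+00] F [-0.3  0.6 -0.1] gap 0.0425 q [-0.21  0.21  0.12  1.48  0.   -0.31]
```

Butter's top measures (0.515, 0.068), 100 × 64 mm, and agrees with the well's prediction within 1 mm. The thermometer is near (0.481, -0.443) with yaw about -13°. Go above it and look.

Request:
carry_out --pt "0.3 -0.0405 -0.0082 0 0 0 0" --pt "0.3 -0.0405 -0.0082 0 0 0 0" --pt "0.3 -0.0405 -0.0082 0 0 0 0" --pt "0.3 -0.0405 -0.0082 0 0 0 0" --pt "0.3 -0.0405 -0.0082 0 0 0 0" --pt "0.3 -0.0405 -0.0082 0 0 0 0" --pt "0.3 -0.0405 -0.0082 0 0 0 0" --pt "0.3 -0.0405 -0.0082 0 0 0 0" --pt "0.3 -0.0405 -0.0082 0 0 0 0" --pt "0.3 -0.0405 -0.0082 0 0 0 0"

```text
clock: 9.88
tcp_pos: [0.4825, -0.4421, 0.3383]
orientation: [-0.0, 0.672, 0.74, 0.0]
wrist_force: [0.7, -0.1, 0.2]
finger_gap: 0.0554
```

Request:
carry_out --pt "0.3 0 0 0 0 0 0.1575" --pt "0.3 0 0 0 0 0 0.1575" --pt "0.3 0 0 0 0 0 0.1575" --pt "0.3 0 0 0 0 0 0.1575" --pt "0.3 0 0 0 0 0 0.1575" --pt "0.3 0 0 0 0 0 0.1575" --pt "0.3 0 0 0 0 0 0.1575" --pt "0.3 0 0 0 0 0 0.1575" --pt "0.3 0 0 0 0 0 0.1575" --pt "0.3 0 0 0 0 0 0.1575" --pt "0.3 0 0 0 0 0 0.1575" --pt "0.3 0 0 0 0 0 0.1575" --pt "0.3 0 0 0 0 0 0" --pt "0.3 0 0 0 0 0 0"

```text
clock: 11.62
tcp_pos: [0.4821, -0.4416, 0.3382]
orientation: [-0.0, 0.994, -0.11, 0.0]
wrist_force: [0.9, -0.5, -0.2]
finger_gap: 0.0554
```

```bash
python3 - <<'E'
from h import *
go([.481,-.443,.34],np.radians(-13))
c=save("wrist","pics/w3.png"); print(proj(c,[[.481,-.443,.155]]))
cv2.imwrite("pics/w3b.png",np.clip(cv2.resize(c["color"][...,::-1],(800,600),interpolation=cv2.INTER_CUBIC)*1.4,0,255).astype(np.uint8))
E
```

```text
t 11.625 tcp [ 0.4821 -0.4416  0.3382] yaw -12.66 zax [ 1.e-04  3.e-04 -1.e+00] F [ 0.9 -0.5 -0.2] gap 0.0554 q [-0.86  0.48  0.51  1.6   0.    0.93]
shift tool [-0.0008  0.0016 -0.0018]
turn z 0.0059
[[253.60378412 181.72226169]]
```

View pics/w3b.png

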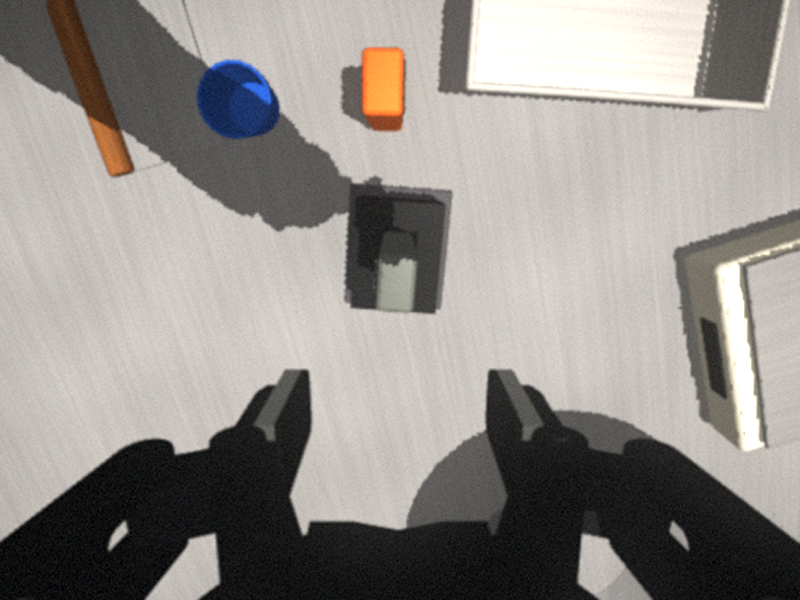

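The grey thermometer's top sits at about (376–416, 248–310), partly in the gripper's shadow, close to the predicted centre (396,284). I'll get its edge directions numerically.

```bash
python3 - <<'E'
from h import *
c=load("pics/w3.png");g=c["color"].astype(int).mean(2)
print(np.round(g[146:202,236:272:1][::3]).astype(int))
# subpixel edges rows 170..195
L=[];R=[]
for v in range(171,194):
    r=g[v,232:275]; i=np.argmax(np.diff(r)[:15]); 
    th=50; x=np.arange(232,275)
    a=[k for k in range(42) if r[k]<th<=r[k+1]]; b=[k for k in range(42) if r[k]>=th>r[k+1]]
    if a and b:
        a=a[0];b=b[0]; L.append(plane(c,x[a]+(th-r[a])/(r[a+1]-r[a]),v,.155)); R.append(plane(c,x[b]+(r[b]-th)/(r[b]-r[b+1]),v,.155))
for E in(L,R):
    E=np.array(E); k=np.polyfit(E[:,1],E[:,0],1); print(len(E),"yaw",-np.degrees(np.arctan(k[0])),E.mean(0))
for y in (248,279,310): print(y,plane(c,396/1.5625-.5,y/1.5625-.5,.155))
E
```

```text
[[ 28  20  19  27  26  26  25  26  24  25  25  20  22  22  27  20  28  23
   25  30  35  39  35  45  45  45  46  46  47  46  48  48  44  45  47  45]
 [ 25  25  26  27  26  20  21  23  28  30  34  40  43  39  44  42  36  40
   39  41  39  36  38  40  45  39  30  31  35  32  31  36  44  46  47  50]
 [ 28  27  23  17  27  25  17  18  29  33  45  43  42  44  41  42  48  40
   36  48  46  38  43  39  40  43  43  44  28  23  34  37  41  47  48  45]
 [ 23  30  27  26  21  20  21  27  35  39  44  38  47  43  42  45  44  46
   45  42  45  42  40  42  38  44  46  43  40  34  33  46  47  45  48  45]
 [ 22  25  22  25  29  23  25  36  42  45  44  41  42  43  44  45  40  43
   42  40  47  43  45  39  43  46  43  42  43  37  41  41  46  46  47  46]
 [ 21  21  28  24  20  21  29  38  44  44  45  41  43  46  44  49  36  44
   44  43  41  44  39  39  45  44  44  45  46  48  49  45  44  49  46  42]
 [ 26  26  26  26  25  27  37  49  45  48  49  50  50  50  50  44  52  50
   50  53  50  51  56  56  53  49  47  39  47  45  45  45  49  44  47  46]
 [ 25  18  24  40  54  48  57  75  61  63  54  48  52  53
[... 1286 characters left out ...]
 42  46  42  45  58  75  93 103 113 111 112 110 114 113 115 115 113 114
  117 116 116 118 118 120 120 115 107  96  74  54  46  49  47  44  46  47]
 [ 69  66  67  63  68  84  87  93 104 104 106 105 102 102 104 110 110 107
  112 109 114 115 113 113 117 114 102  89  62  53  44  47  48  45  48  49]
 [144 146 144 142 143 148 148 144 146 138 140 139 136 135 137 137 130 130
  136 132 134 136 125 119 121 128 135 135 126 124 117 111 109 109  97  90]]
23 yaw -16.560610012753806 [ 0.46742887 -0.44026468  0.155     ]
23 yaw 17.109175720339397 [ 0.48772046 -0.44485888  0.155     ]
248 [ 0.4856756  -0.41943751  0.155     ]
279 [ 0.48118751 -0.43913993  0.155     ]
310 [ 0.47654048 -0.45953716  0.155     ]
```

Edges lean about 4.5° relative to the tool, so the thermometer's yaw is about -16.8° (the top view gave 13–17°). Its centre, (0.4816,-0.4406), is within about 1 mm of the TCP. Turn, descend and grip.

Request:
carry_out --pt "0.3 -0.0005 -0.001 0.03 0 0 0.072" --pt "0.3 0 0 0.04 0 0 0" --pt "0.3 0 0 0.04 0 0 0" --pt "0.3 0 0 0.04 0 0 0" --pt "0.3 0 0 0.03 0 0 0" --pt "0.3 0 0 0.02 0 0 0" --pt "0.3 0 0 0.016 0 0 0" --pt "0.3 0 0 0 0 0 0" --pt "0.3 0 0 0 0 0 0" --pt "-0.2 0 0 0 0 0 0" --pt "-0.25 0 0 0 0 0 0" --pt "-1 0 0 0 0 0 0" --pt "-1 0 0 0 0 0 0" --pt "-1 0 0 0 0 0 0" --pt "-1 0 0 0 0 0 0" --grip_force 50

```text
clock: 13.55
tcp_pos: [0.4814, -0.4417, 0.1231]
orientation: [0.0, 0.989, -0.148, 0.0]
wrist_force: [-0.3, 1.0, 6.5]
finger_gap: 0.0254
```

```bash
python3 - <<'E'
from h import *
go(None)
E
```

```text
t 13.55 tcp [ 0.4814 -0.4417  0.1231] yaw -17.02 zax [ 7.e-04 -9.e-04 -1.e+00] F [-0.3  1.   6.5] gap 0.0254 q [-0.87  0.52  0.05  1.09 -0.    1.  ]
```

Gripped (gap 25.4 mm); lens is 113 mm below the TCP. Lift straight up.

Request:
carry_out --pt "-1 0 0 -0.008 0 0 0" --pt "-1 0 0 -0.015 0 0 0" --pt "-1 0 0 -0.02 0 0 0" --pt "-1 0 0 -0.025 0 0 0" --pt "-1 0 0 -0.03 0 0 0" --pt "-1 0 0 -0.03 0 0 0" --pt "-1 0 0 -0.03 0 0 0" --pt "-1 0 0 -0.03 0 0 0" --pt "-1 0 0 -0.025 0 0 0" --pt "-1 0 0 -0.015 0 0 0" --pt "-1 0 0 -0.008 0 0 0" --pt "-1 0 0 0 0 0 0"

```text
clock: 15.05
tcp_pos: [0.4813, -0.4415, 0.3588]
orientation: [0.0, 0.989, -0.148, 0.0]
wrist_force: [0.5, 0.1, -1.4]
finger_gap: 0.0254
```

```bash
python3 - <<'E'
from h import *
go([.515,.068,.36])
c=save("scene","pics/s3.png"); s=env.get_state()["tcp_pos"]
p=proj(c,[s,s-[0,0,.113],s+[0,0,.032]]);print(p)
u,v=p.mean(0).astype(int); u0,v0=max(u-50,0),max(v-50,0)
cv2.imwrite("pics/c4.png",np.clip(cv2.resize(c["color"][v0:v0+100,u0:u0+100][...,::-1],(600,600),interpolation=cv2.INTER_CUBIC)*1.3,0,255).astype(np.uint8)); print(u0,v0)
E
```

```text
t 15.05 tcp [ 0.4813 -0.4415  0.3588] yaw -17.02 zax [ 7.e-04 -6.e-04 -1.e+00] F [ 0.5  0.1 -1.4] gap 0.0254 q [-0.87  0.49  0.58  1.65  0.    1.  ]
shift tool [-0.1169 -0.4971 -0.0015]
[[157.73930953  91.63220354]
 [159.86434966 120.84174547]
 [157.12968007  83.02247942]]
108 48
```

View pics/c4.png

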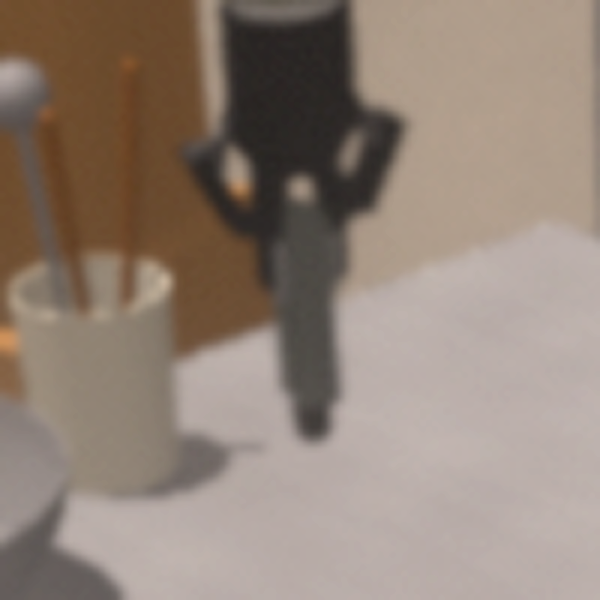

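The thermometer hangs upright in the gripper. Its lens is at crop (313,440), which is raw (160,121) and within 1 px of the prediction, so there was no slip. Carry it across with the lens at z≈0.246.

Request:
carry_out --pt "-1 -0.003 -0.0125 0 0 0 0" --pt "-1 -0.0058 -0.025 0 0 0 0" --pt "-1 -0.0082 -0.0348 0 0 0 0" --pt "-1 -0.0082 -0.0348 0 0 0 0" --pt "-1 -0.0082 -0.0348 0 0 0 0" --pt "-1 -0.0082 -0.0348 0 0 0 0" --pt "-1 -0.0082 -0.0348 0 0 0 0" --pt "-1 -0.0082 -0.0348 0 0 0 0" --pt "-1 -0.0082 -0.0348 0 0 0 0" --pt "-1 -0.0082 -0.0348 0 0 0 0" --pt "-1 -0.0082 -0.0348 0 0 0 0" --pt "-1 -0.0082 -0.0348 0 0 0 0" --pt "-1 -0.0082 -0.0348 0 0 0 0" --pt "-1 -0.0082 -0.0348 0 0 0 0" --pt "-1 -0.0058 -0.025 0 0 0 0" --pt "-1 -0.004 -0.017 0 0 0 0" --pt "-1 0 0 0 0 0 0" --pt "-1 0 0 0 0 0 0"

```text
clock: 17.35
tcp_pos: [0.5146, 0.0678, 0.3581]
orientation: [0.0, 0.989, -0.148, -0.0]
wrist_force: [-0.8, 0.4, -1.7]
finger_gap: 0.0256
```

```bash
python3 - <<'E'
from h import *
go([.515,.068,.253])
E
```

```text
t 17.35 tcp [0.5146 0.0678 0.3581] yaw -17.03 zax [-3.e-04 -3.e-04 -1.e+00] F [-0.8  0.4 -1.7] gap 0.0256 q [-0.02  0.2   0.15  1.53 -0.    1.84]
shift tool [ 0.0004 -0.0003  0.1051]
```

Request:
carry_out --pt "-1 0.0004 -0.0003 0.01 0 0 0" --pt "-1 0 0 0.02 0 0 0" --pt "-1 0 0 0.02 0 0 0" --pt "-1 0 0 0.02 0 0 0" --pt "-1 0 0 0.015 0 0 0" --pt "-1 0 0 0.012 0 0 0" --pt "-1 0 0 0.008 0 0 0" --pt "-1 0 0 0 0 0 0" --pt "-1 0 0 0 0 0 0" --pt "-1 0 0 0 0 0 0"

```text
clock: 18.6
tcp_pos: [0.5156, 0.0684, 0.2539]
orientation: [-0.0, 0.989, -0.148, 0.001]
wrist_force: [-0.4, -0.3, -2.2]
finger_gap: 0.0258
```

```bash
python3 - <<'E'
from h import *
go([.515,.068,.253])
c=save("scene","pics/s4.png");w=save("wrist","pics/w4.png"); s=env.get_state()["tcp_pos"]
p=proj(c,[s,s-[0,0,.113],[.515,.068,.11]]);print(p)
u,v=p[1].astype(int); u0,v0=u-60,v-60
m=np.zeros((600,800,3),np.uint8)
m[:,:400]=cv2.resize(c["color"][v0:v0+120,u0+20:u0+100][...,::-1],(400,600),interpolation=cv2.INTER_CUBIC)
m[:300,400:]=cv2.resize(w["color"][...,::-1],(400,300))
m[300:,400:]=cv2.resize(c["color"][...,::-1],(400,300))
cv2.imwrite("pics/c5.png",np.clip(m*1.3,0,255).astype(np.uint8)); print(u0+20,v0)
E
```

```text
t 18.6 tcp [0.5156 0.0684 0.2539] yaw -17.01 zax [ 0.0012  0.     -1.    ] F [-0.4 -0.3 -2.2] gap 0.0258 q [-0.02  0.2  -0.09  1.28  0.    1.85]
shift tool [-0.0005  0.0005  0.0009]
[[262.43483558 172.83930975]
 [260.89123359 203.81211114]
 [260.5168583  211.68081251]]
220 143
```

View pics/c5.png

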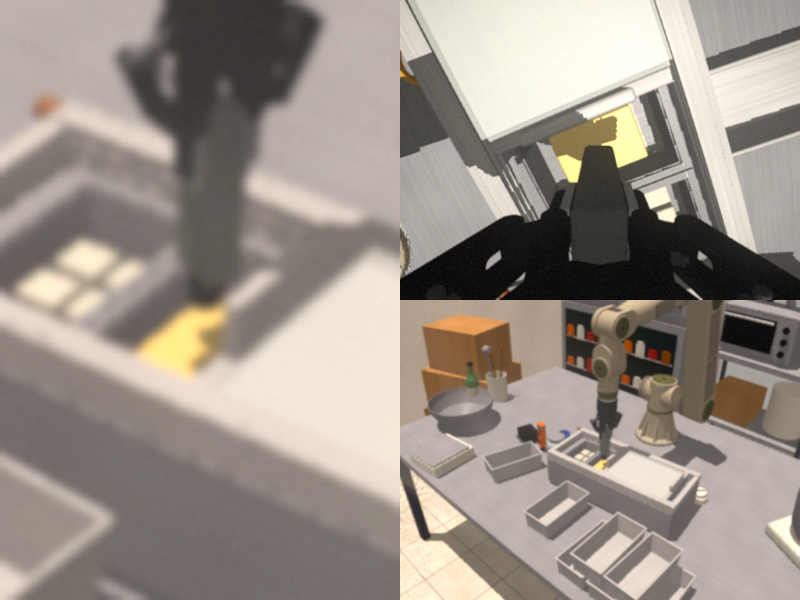

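The lens is at (261,203.6) against a predicted (260.9,203.8). It is central over the butter, about 31 mm above it, upright and clear of everything. Handing in.

```bash
python3 - <<'E'
from h import *
s=env.get_state();print(np.abs(s["qvel"]).max(),s["tcp_pos"],s["finger_gap"]);print(env.hand_in())
E
```

```text
0.0022644956513833974 [0.51555614 0.06835494 0.2537514 ] 0.025333360180337442
the job is handed in; nothing more can be done
None
```

The job is handed in at about 19 s. I slid the right cover, the one above the butter, open until it hit its stop, then lifted the grey thermometer out and carried it over the jar and well. It ended upright over the middle of the butter.

- **Cover:** the right cover travelled about 199 mm and then pushed back with 28 N at its stop. That fits fully open if it started near 11 mm; I did not measure the opening directly. The left cover's pull did not shift in the top pictures.
- **Thermometer:** the last check put the lens about 31 mm above the butter's top, within about 1 mm of its centre. Tool tilt is about 0.1°, the arm is still, and the grip is unchanged (gap about 25.5 mm). In the scene picture the lens was within 1 px of where it should be.
- **Not fully settled:** the first top view gave the thermometer's yaw as about 13°, while the close view gave 17°. I used 17°, and the grasp and lift went cleanly. I did not re-measure the jar and other loose objects at the end, but the forces read during the carry showed no contact.

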